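# Tip a sorting tray of small tins and packets into a pantry crate

## Task

At this food-pantry sorting bench, pull the loaded tray out from under the low wire shelf by its red tab, set it square in the yellow taped outline and let go. Then lift it level by its blue bridge handle, hold its open end low over the green crate and tip it so that all four packs slide into the crate. Finally set the empty tray back down flat and square in the taped outline and let go, without touching the packs with the fingers or disturbing the jar, soup can and pasta box.

Things in the scene. Friction and masses are not known exactly. Their poses are not given: they have to be found in the camera images.
- tray: loose aluminium tray, 140 mm (its x) by 200 mm (its y), floor 4 mm thick; origin at the centre of its underside, z up. Walls 4 mm thick, 29 mm high, on its +x, -x and +y sides; the -y end is open (the spout). Starts flat on the bench partly under the wire shelf, its -x side and red tab sticking out towards the robot. 0.5 to 0.85 kg with its load
- tray_tab: red pull tab, fixed to the tray's -x wall: an upright fin 75 mm long (tray x), 12 mm thick (tray y), 38 mm high; this point is the place to grip it, at (-125, 0, 30) mm in the tray's frame, 20 mm from the fin's free end and half-way up; axes as the tray's
- tray_bridge: blue bridge handle fixed across the middle of the tray on two upright straps: a straight bar 140 mm long (tray x), 14 mm thick (tray y), 24 mm high; origin at the bar's centre, at (0, 0, 85) mm in the tray's frame, axes as the tray's. The packs pass under it (73 mm clear above the tray's underside)
- spout (a point): middle of the tray's open end, on the floor's upper face, at (0, -100, 4) mm in the tray's frame. The floor is polished: packs start to slide when it is tipped 14 to 21 degrees, and the tray slides easily on the bench
- shelf: low fixed chrome wire shelf on four 16 mm legs, 200 mm deep (its x), 340 mm wide (its y), wires 115 to 127 mm above the bench; two 100 mm cans stand at its rear corners; origin on the bench at the centre of its footprint, +x away from the robot, front edge at x = -100 mm. The tray's centre starts about 45 mm behind that edge
- square (a point): centre of the yellow taped outline (240 by 180 mm between the middles of the 12 mm tapes: the tray fits inside with 14 mm to spare all round, its tab crossing the tape) on the bench in front of the shelf, 200 mm ahead of the shelf's origin (its -x); x and y axes as the shelf's. The tape has no height
- crate: fixed green open crate, 260 mm (its x) by 260 mm (its y), 110 mm high, walls and floor 6 mm; origin at the centre of its underside, z up
- tin_a: green short tin, 58 mm diameter, 34 mm high, lying flat on the tray, origin at its centre
- tin_b: red short tin, 58 mm diameter, 34 mm high, lying flat on the tray, origin at its centre
- carton_a: yellow food carton, 42 by 62 by 30 mm, on the tray, origin at its centre
- carton_b: blue food carton, 42 by 62 by 30 mm, on the tray, origin at its centre
- jar: bystander: amber jar with a red cap, 72 mm diameter, 110 mm high, origin at its underside
- soup_can: bystander: red can, 68 mm diameter, 105 mm high, origin at its underside
- pasta_box: bystander: yellow carton, 60 by 100 by 120 mm, origin at its underside
Mind the look-alikes: they are no part of the job. What is shaped like the tin_a but pink is not meant.

How it is judged:
On the way, in this order (a step that is already met when the one before it is completed fails the run):
1. the tray is being pulled out by its red tab (contact force between the fingers and tray_tab above 1 N and distance of tray from where it was at the start of the episode above 0.03 m and height (world z) of tray below 0.04 m), for 0.05 s.
2. the loaded tray stands flat and square in the taped outline (within 20 mm and 0.15 rad), let go (horizontal distance between tray and square below 0.02 m and angle between the x axis of tray and the x axis of square, either way round below 0.15 rad and angle between tray's own z axis and vertical below 0.06 rad and height (world z) of tray below 0.006 m and linear speed of tray below 0.02 m/s and contact force between the fingers and tray below 0.1 N), for 0.2 s.
3. the tray is lifted 40 mm by its blue bridge handle, level within 0.25 rad (contact force between the fingers and tray_bridge above 1 N and height (world z) of tray above 0.04 m and angle between tray's own z axis and vertical below 0.25 rad), for 0.1 s.
4. with the tray in the air, all four packs are inside the crate (x of tin_a in the frame of crate between -0.125 and 0.125 m and y of tin_a in the frame of crate between -0.125 and 0.125 m and z of each of tin_a, tin_b, carton_a, carton_b in the frame of crate below 0.105 m and x of tin_b in the frame of crate between -0.125 and 0.125 m and y of tin_b in the frame of crate between -0.125 and 0.125 m and x of carton_a in the frame of crate between -0.125 and 0.125 m and y of carton_a in the frame of crate between -0.125 and 0.125 m and x of carton_b in the frame of crate between -0.125 and 0.125 m and y of carton_b in the frame of crate between -0.125 and 0.125 m and height (world z) of tray above 0.04 m), for 0.2 s.
At the end, for the whole second after the job is handed in: all four packs lie inside the crate, their centres below its rim (under 105 mm); the empty tray lies flat on the bench at rest, its centre within 20 mm of the centre of the taped outline and square to it within 0.15 rad (either way round), released (all of step 2 and x of tin_a in the frame of crate between -0.125 and 0.125 m and y of tin_a in the frame of crate between -0.125 and 0.125 m and z of each of tin_a, tin_b, carton_a, carton_b in the frame of crate below 0.105 m and x of tin_b in the frame of crate between -0.125 and 0.125 m and y of tin_b in the frame of crate between -0.125 and 0.125 m and x of carton_a in the frame of crate between -0.125 and 0.125 m and y of carton_a in the frame of crate between -0.125 and 0.125 m and x of carton_b in the frame of crate between -0.125 and 0.125 m and y of carton_b in the frame of crate between -0.125 and 0.125 m); the robot touches nothing.
It fails at once if a bystander (jar, soup can, pasta box) is moved by more than 30 mm (distance of any of jar, soup_can, pasta_box from where it was at the start of the episode above 0.03 m).
It fails at once if the fingers press on a pack with more than 1 N (contact force between the fingers and tin_a above 1 N or contact force between the fingers and tin_b above 1 N or contact force between the fingers and carton_a above 1 N or contact force between the fingers and carton_b above 1 N).
It fails at once if the tray is tipped (over 0.35 rad) with its open end more than 300 mm above the bench (angle between tray's own z axis and vertical above 0.35 rad and height (world z) of spout above 0.3 m).
It also fails if it takes over 69 s, if anything falls off the work surface, if the arm or the gripper's body presses on something with over 40 N, if the wrist force passes 120 N, or if a joint passes its speed limit or range.

## Robot

A 7-joint arm with a two-finger parallel gripper is mounted at the origin on the work surface. World frame = base frame: x ahead of the robot, y to its left, z up, the work surface at z = 0. Lengths are in m, angles in rad, forces in N, time in s.
With the tool pointing down it reaches from about 0.425 to 0.95 m from the base axis. Payload 16.7 kg.
Tool frame: the origin (TCP) lies between the finger pads; the fingertips stand 17 mm ahead of it and the grasp point (between the pads) lies 2 mm behind it; x points along the fingers, z is the direction in which the jaws open and shut, and the axes are right-handed (so a half turn about x gives the same grasp; the last joint's range is limited). The gripper opens to 94 mm and grips with 3 to 60 N. Pads are 16 mm wide; open, the fingers measure 119 mm over their backs; the gripper's body (75 mm by 177 mm) begins 78 mm behind the grasp point.
Start: joints at [-1.335, 0.426, 0.074, 1.606, -0.034, 1.111, -0.067], TCP at [0.253, 0.626, 0.201] pointing down, gripper open.
Joint ranges: [-2.85, 2.85], [-0.5, 2.14], [-1.23, 1.37], [0.21, 2.46], [-1.02, 4.16], [0.16, 2.05], [-2.73, 2.73]. Speed limits (rad/s): [1.89, 1.89, 2.39, 2.39, 3.01, 3.01, 3.01].

## Interface

Orientations are given as a unit quaternion [w, x, y, z].
In Python, from workcell import manip, camera, get_calibration, sign_off gives the robot as it stands.
- The arm moves only by the tool move_arm, never from a script. Its argument "motion" is a list of rows, each an object with "linear": the shift along the world's x, y, z each as a share of 0.03 m, from -1 to 1, a list of three; "twist": the turn, a rotation vector about the world's x, y, z each as a share of 0.1 rad, from -1 to 1, a list of three; "fingers": the gripper command: -1 is shut, 1 is fully open, values between are in proportion. A call has 1 to 20 rows; each row shifts and turns the commanded pose from where the row before left it; what a row does not reach is not made up. A row lasts 1/12 s, in which the tool goes at most 41.7 mm and 7.16 degrees, less where a joint would pass 70% of its speed; a pose out of reach is approached as far as the arm can. A call with a number of a shift or a turn outside -1 to 1 is refused whole. A call with a gripper value outside its range is refused whole. The fingers move at their own pace and stop on an object; the grip force is fixed at half the most. Time passes only in rows, so rows that do not move let the fingers close. It gives the time, the measured TCP pose, the force and the opening at its end, in the units of the state.
- manip.read_state(): the state, without advancing time (a new reading comes with each control period).
- camera(name): name is "scene" or "top" or "wrist"; returns (picture, depth): 400x640x3 uint8, blue, green, red; 400x640 float32, m along the optical axis (not along the pixel's ray), 0 where there is no reading.
- get_calibration(name): a dict with "fx", "fy", "cx", "cy" (pixels), "distortion" ([k1, k2, p1, p2, k3] as OpenCV has them; the pictures are not rectified), "R" (3x3) and "t" (3): a world point X has camera coordinates R X + t; the wrist camera has in their place "hand_eye" (4x4, takes a point from camera to tool coordinates, whose origin is the TCP and whose axes are the tool frame's). Camera axes: x right, y down, z forward; pixel columns grow to the right and rows downward; lengths in m; the calibration is good to about 2 mm. A picture is of the moment at which its call begins: read the wrist's pose just before it. get_calibration takes no time and is no camera call.
- sign_off(): hands the job in, once; it reports no verdict.
The state is a dict: "time": time; "joint_pos": joint angles; "qvel": joint speeds; "tau": joint torques, N m; "tcp_pos": TCP position; "tcp_rot": TCP orientation; "wrist_force": force on the tool from outside, world axes, zero at the start; "torque": the same for the moment, N m; "opening": finger opening in m.
Only numpy, scipy, OpenCV 4.12 (cv2) and the standard library are available. Lean on these libraries where they do the work, as an engineer would, in place of code of your own. Each camera call takes 0.05 s, during which the arm holds its last target.

## Working session

There is one attempt and no reset: what is moved stays moved. The work goes in short steps, Python scripts to look and compute and a tool call to move; the robot and the scene stay as the last step left them, time stands still between calls to the robot, and variables do not carry over. Pictures are saved under pics/ and viewed, and the job is handed in when it is done.

Besides the shell and the picture viewer there is one more tool, called after "Request:" as name(argument=value, ...), one argument or row to a line, values as JSON. move_arm: Moves the arm, as the interface text tells. Its arguments: {"type":"object","properties":{"motion":{"type":"array"}},"required":["motion"]}

```bash
mkdir -p pics; ls
cat > h.py <<'E'
import numpy as np, cv2
from workcell import manip, camera, get_calibration, sign_off
def snap(n,f):
    p,d=camera(n); cv2.imwrite(f'pics/{f}.png',p); np.save(f'pics/{f}.npy',d); return p,d
def w(n,f,uv):
    c=get_calibration(n); d=np.load(f'pics/{f}.npy')
    K=np.array([[c['fx'],0,c['cx']],[0,c['fy'],c['cy']],[0,0,1]])
    for u,v in uv:
        z=np.median([x for x in d[v-1:v+2,u-1:u+2].ravel() if x>0] or [0])
        q=cv2.undistortPoints(np.array([[[u,v]]],float),K,np.array(c['distortion']))[0,0]
        X=np.array(c['R']).T@(np.array([q[0]*z,q[1]*z,z])-np.array(c['t']))
        print((u,v),X.round(4))
def ray(n,uv,z):
    c=get_calibration(n);K=np.array([[c['fx'],0,c['cx']],[0,c['fy'],c['cy']],[0,0,1]])
    R=np.array(c['R']);t=np.array(c['t'])
    q=cv2.undistortPoints(np.array(uv,float).reshape(-1,1,2),K,np.array(c['distortion']))[:,0]
    o=-R.T@t; out=[]
    for a in q:
        r=R.T@np.array([a[0],a[1],1]); out.append(o+r*(z-o[2])/r[2])
    return np.array(out)
E
python3 - <<'E'
from h import *
print(manip.read_state())
snap('scene','s0');snap('top','t0')
E
```

```text
pics
{'time': 0.0, 'joint_pos': array([-1.33545501,  0.42669668,  0.07386037,  1.60663262, -0.03410189,
        1.11078473, -0.06708939]), 'qvel': array([ 0.00020072,  0.0005207 ,  0.00043031, -0.00086315,  0.00012767,
       -0.00059126, -0.00036789]), 'tau': array([ 2.94168185e-04, -9.35839248e+01,  3.66711907e+00, -4.54167831e+01,
       -4.87848523e-02,  2.04144797e-02,  1.05683766e-04]), 'tcp_pos': array([0.25326868, 0.6251955 , 0.20078816]), 'tcp_rot': array([ 0.58604537, -0.39542106,  0.5867464 ,  0.39486919]), 'wrist_force': array([ 0.00560252, -0.04354809, -0.07400963]), 'torque': array([-0.02391632,  0.01491055, -0.02076064]), 'opening': 0.09402580593943094}
```

View pics/s0.png

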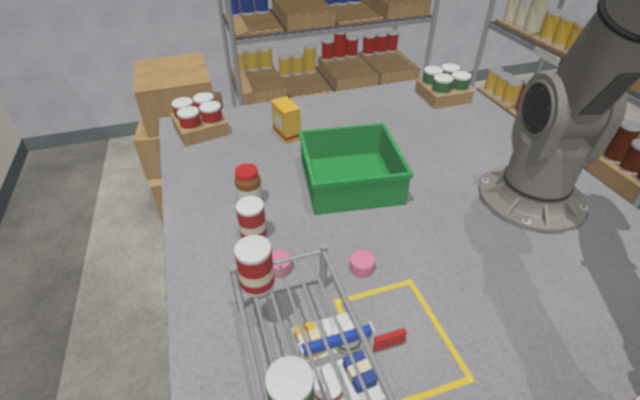

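View pics/t0.png

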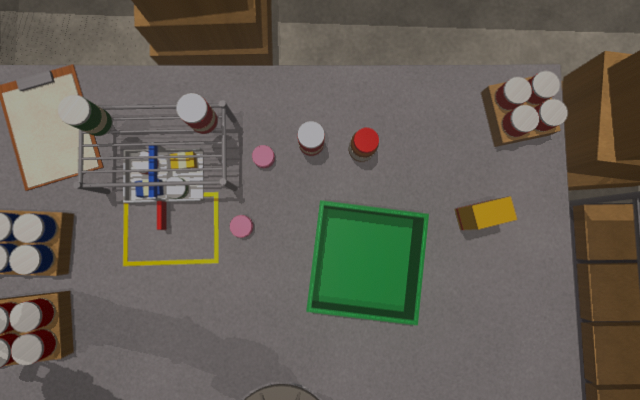

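Run:
```python
from h import *
p=cv2.imread('pics/t0.png'); cv2.imwrite('pics/t0z.png',cv2.resize(p[80:280,60:260],None,fx=4,fy=3,interpolation=3)[:600,:800])
c=cv2.resize(p[90:280,70:270],None,fx=3,fy=3,interpolation=cv2.INTER_CUBIC);cv2.imwrite('pics/t0z.png',c)
s=cv2.imread('pics/s0.png');c=cv2.resize(s[230:400,200:480],None,fx=2.8,fy=2.8,interpolation=cv2.INTER_CUBIC);cv2.imwrite('pics/s0z.png',c)
for n in('top','scene'):
  c=get_calibration(n);print(n,-np.array(c['R']).T@np.array(c['t']),c['fx'],np.array(c['R']).round(2).tolist())
w('top','t0',[(282,395),(162,215),(171,230),(365,140),(311,135),(490,212),(320,205),(427,213),(308,312),(415,324),(263,156),(241,226)])
print(ray('top',[(125,264),(217,262),(125,196),(217,194)],0))
```

```text
top [ 0.52828002 -0.09063055  1.0480877 ] 384.5856944561031 [[-0.01, -1.0, 0.02], [-1.0, 0.01, -0.08], [0.08, -0.02, -1.0]]
scene [0.8481567  0.69427763 0.77942266] 419.5834321782715 [[-0.96, 0.28, -0.02], [0.19, 0.61, -0.77], [-0.21, -0.74, -0.64]]
(282, 395) [ 0.117  -0.0057  0.0131]
(162, 215) [0.5843 0.2994 0.043 ]
(171, 230) [ 0.5461  0.2918 -0.0009]
(365, 140) [ 0.7617 -0.2222  0.1089]
(311, 135) [ 0.7762 -0.0879  0.1052]
(490, 212) [ 0.5781 -0.5223  0.1197]
(320, 205) [ 0.6006 -0.1081  0.1094]
(427, 213) [ 0.578  -0.3712  0.1084]
(308, 312) [ 0.3236 -0.0746  0.0034]
(415, 324) [ 0.3118 -0.3326  0.109 ]
(263, 156) [0.739  0.0407 0.0335]
(241, 226) [0.5536 0.0982 0.0336]
[[0.45744795 0.41038705 0.        ]
 [0.45883476 0.16795026 0.        ]
 [0.63922781 0.41555685 0.        ]
 [0.64216264 0.16965941 0.        ]]
```

View pics/t0z.png

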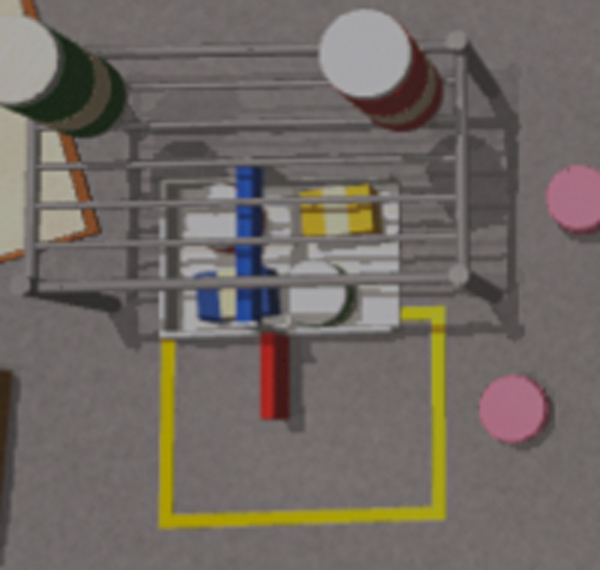

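View pics/s0z.png

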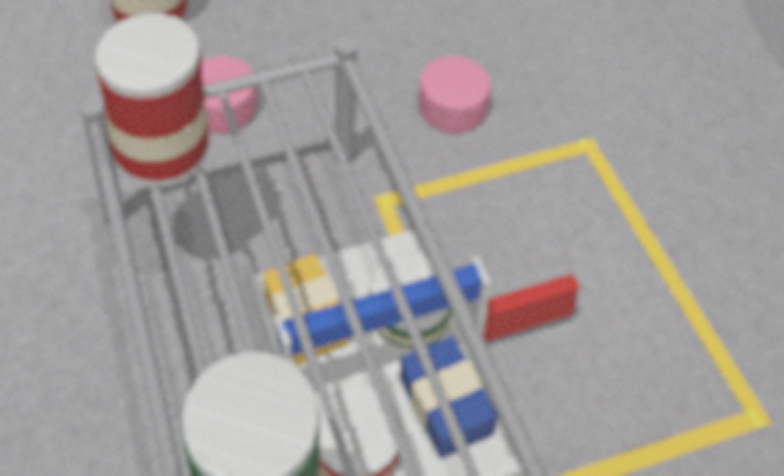

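Run:
```python
from h import *
from scipy.spatial.transform import Rotation as R
from scipy.optimize import least_squares
r=manip.read_state()['tcp_rot'];M=R.from_quat(r,scalar_first=True).as_matrix();print(M.round(3))
for n,f in(('top','t0'),('scene','s0')):
    p=cv2.imread(f'pics/{f}.png');h=cv2.cvtColor(p,cv2.COLOR_BGR2HSV)
    d=np.load(f'pics/{f}.npy')
    m=((h[...,0]>20)&(h[...,0]<34)&(h[...,1]>130)&(h[...,2]>90))
    v,u=np.nonzero(m); P=ray(n,np.c_[u,v],0)[:,:2]
    k=(P[:,0]>.42)&(P[:,0]<.68)&(P[:,1]>.13)&(P[:,1]<.45);P=P[k]
    def res(q):
        c,s=np.cos(q[2]),np.sin(q[2]);X=(P-q[:2])@np.array([[c,-s],[s,c]])
        e=np.abs(X)-[.09,.12]
        return np.where((e[:,0]>0)&(e[:,1]>0),np.hypot(*e.T),np.minimum(abs(e[:,0]),abs(e[:,1])))
    s=least_squares(res,[.549,.29,.01],loss='soft_l1',f_scale=.005);print(n,len(P),s.x,np.median(s.fun))
    m=((h[...,0]<8)|(h[...,0]>172))&(h[...,1]>150)&(h[...,2]>90)
    nl,l,st,c=cv2.connectedComponentsWithStats(m.astype(np.uint8))
    for i in range(1,nl):
        if st[i,4]>40: print(st[i],c[i].round(1)); 
w('top','t0',[(162,203),(161,207),(161,212),(161,218),(160,226)])
w('scene','s0',[(375,342),(385,338),(395,334),(404,331)])
```

```text
[[-0.    -0.927  0.375]
 [-0.001  0.375  0.927]
 [-1.    -0.    -0.001]]
top 1044 [0.55082052 0.29228229 0.01798438] 0.002934032358201083
[353 128  26  25 492] [365.9 139.9]
[157 201   5  29 137] [158.9 215. ]
scene 911 [0.55107168 0.29064392 0.01297033] 0.001897552613820283
[323  35  34  23 503] [339.2  47.6]
[364  36  33  17 406] [379.8  43.7]
[201 112  20  10 126] [210.7 117.1]
[180 117  20  11 136] [189.7 122.6]
[236 164  21  17 260] [245.6 171.8]
[238 264  22  14 150] [249.1 271.4]
[243 287  23   6  72] [254.9 289.8]
[376 330  29  13 154] [390.2 335.6]
(162, 203) [0.6152 0.299  0.0458]
(161, 207) [0.6048 0.301  0.0468]
(161, 212) [0.5919 0.3006 0.047 ]
(161, 218) [0.5764 0.2998 0.0483]
(160, 226) [0.5558 0.3017 0.0486]
(375, 342) [0.6153 0.3115 0.0466]
(385, 338) [0.5942 0.3103 0.0484]
(395, 334) [0.5721 0.308  0.0482]
(404, 331) [0.553  0.3077 0.0491]
```

Request:
move_arm(
  motion=[
    {"linear":[0.87,-0.9,0],"twist":[0,0,0.32],"fingers":1},
    {"linear":[0.87,-0.9,0],"twist":[0,0,0.32],"fingers":1},
    {"linear":[0.87,-0.9,0],"twist":[0,0,0.32],"fingers":1},
    {"linear":[0.87,-0.9,0],"twist":[0,0,0.32],"fingers":1},
    {"linear":[0.87,-0.9,0],"twist":[0,0,0.32],"fingers":1},
    {"linear":[0.87,-0.9,0],"twist":[0,0,0.32],"fingers":1},
    {"linear":[0.87,-0.9,0],"twist":[0,0,0.32],"fingers":1},
    {"linear":[0.87,-0.9,0],"twist":[0,0,0.32],"fingers":1},
    {"linear":[0.87,-0.9,0],"twist":[0,0,0.32],"fingers":1},
    {"linear":[0.87,-0.9,0],"twist":[0,0,0.32],"fingers":1},
    {"linear":[0.87,-0.9,0],"twist":[0,0,0.32],"fingers":1},
    {"linear":[0.87,-0.9,0],"twist":[0,0,0.32],"fingers":1},
    {"linear":[0,0,0],"twist":[0,0,0],"fingers":1},
    {"linear":[0,0,0],"twist":[0,0,0],"fingers":1},
    {"linear":[0,0,0],"twist":[0,0,0],"fingers":1},
  ],
)

```text
time: 1.35
tcp_pos: [0.5661, 0.3019, 0.2011]
tcp_rot: [0.5, -0.499, 0.501, 0.5]
wrist_force: [-0.5, 0.2, -0.3]
opening: 0.094
```

```bash
cat >> h.py <<'E'
from scipy.spatial.transform import Rotation as Ro
def wsnap(f):
    s=manip.read_state(); p,d=snap('wrist',f)
    np.savez(f'pics/{f}_s.npz',p=s['tcp_pos'],q=s['tcp_rot'])
    return p,d
def ww(f,uv,zplane=None):
    c=get_calibration('wrist');H=np.array(c['hand_eye']);s=np.load(f'pics/{f}_s.npz');d=np.load(f'pics/{f}.npy')
    M=Ro.from_quat(s['q'],scalar_first=True).as_matrix()
    K=np.array([[c['fx'],0,c['cx']],[0,c['fy'],c['cy']],[0,0,1]])
    o=M@H[:3,3]+s['p']
    for u,v in uv:
        q=cv2.undistortPoints(np.array([[[u,v]]],float),K,np.array(c['distortion']))[0,0]
        r=M@H[:3,:3]@np.array([q[0],q[1],1])
        if zplane is None: k=np.median([x for x in d[v-1:v+2,u-1:u+2].ravel() if x>0] or [0])
        else: k=(zplane-o[2])/r[2]
        print((u,v),(o+r*k).round(4))
E
python3 - <<'E'
from h import *
wsnap('w1'); snap('scene','s1')
E
```

```text
(no output)
```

View pics/w1.png

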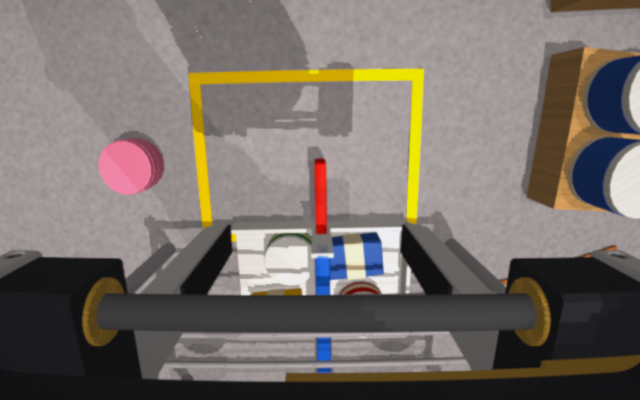

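View pics/s1.png

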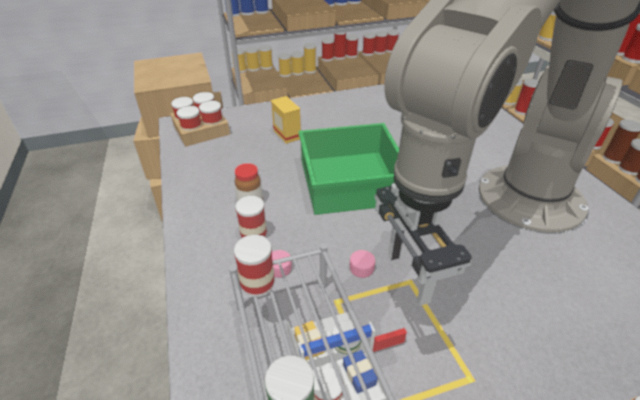

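Run:
```python
from h import *
ww('w1',[(320,161),(320,175),(320,195),(321,215),(321,230)],.049)
print('tape');ww('w1',[(196,78),(418,74),(201,150),(415,150),(208,220),(412,216)],0)
print('tray wall');ww('w1',[(240,228),(406,228)],.033)
```

```text
(320, 161) [0.5456 0.3047 0.049 ]
(320, 175) [0.5596 0.3048 0.049 ]
(320, 195) [0.58   0.3048 0.049 ]
(321, 215) [0.6009 0.3059 0.049 ]
(321, 230) [0.6171 0.3059 0.049 ]
tape
(196, 78) [0.4619 0.1715 0.    ]
(418, 74) [0.4582 0.4104 0.    ]
(201, 150) [0.5397 0.1715 0.    ]
(415, 150) [0.5399 0.412  0.    ]
(208, 220) [0.6221 0.1733 0.    ]
(412, 216) [0.6173 0.4135 0.    ]
tray wall
(240, 228) [0.6205 0.2185 0.033 ]
(406, 228) [0.6207 0.3982 0.033 ]
```

Request:
move_arm(
  motion=[
    {"linear":[0,0.1,-0.7],"twist":[0,0,0.15],"fingers":1},
    {"linear":[0,0,-0.7],"twist":[0,0,0],"fingers":1},
    {"linear":[0,0,-0.7],"twist":[0,0,0],"fingers":1},
    {"linear":[0,0,-0.7],"twist":[0,0,0],"fingers":1},
    {"linear":[0,0,-0.7],"twist":[0,0,0],"fingers":1},
    {"linear":[0,0,-0.7],"twist":[0,0,0],"fingers":1},
    {"linear":[0,0,-0.7],"twist":[0,0,0],"fingers":1},
    {"linear":[0,0,-0.7],"twist":[0,0,0],"fingers":1},
    {"linear":[0,0,0],"twist":[0,0,0],"fingers":1},
    {"linear":[0,0,0],"twist":[0,0,0],"fingers":1},
    {"linear":[0,0,0],"twist":[0,0,0],"fingers":-0.2},
    {"linear":[0,0,0],"twist":[0,0,0],"fingers":-0.5},
    {"linear":[0,0,0],"twist":[0,0,0],"fingers":-0.7},
    {"linear":[0,0,0],"twist":[0,0,0],"fingers":-1},
    {"linear":[0,0,0],"twist":[0,0,0],"fingers":-1},
    {"linear":[0,0,0],"twist":[0,0,0],"fingers":-1},
    {"linear":[0,0,0],"twist":[0,0,0],"fingers":-1},
    {"linear":[0,0,0],"twist":[0,0,0],"fingers":-1},
  ],
)

```text
time: 2.95
tcp_pos: [0.5666, 0.3046, 0.0335]
tcp_rot: [-0.496, 0.504, -0.496, -0.504]
wrist_force: [0.5, 0.5, 0.1]
opening: 0.0442
```

Request:
move_arm(
  motion=[
    {"linear":[0,0,0],"twist":[0,0,0],"fingers":-1},
    {"linear":[0,0,0],"twist":[0,0,0],"fingers":-1},
    {"linear":[0,0,0],"twist":[0,0,0],"fingers":-1},
    {"linear":[0,0,0],"twist":[0,0,0],"fingers":-1},
    {"linear":[0,0,0],"twist":[0,0,0],"fingers":-1},
    {"linear":[0,0,0],"twist":[0,0,0],"fingers":-1},
  ],
)

```text
time: 3.45
tcp_pos: [0.5666, 0.3047, 0.0334]
tcp_rot: [0.496, -0.504, 0.496, 0.504]
wrist_force: [0.2, -0.6, -0.6]
opening: 0.0114
```

Run:
```python
from h import *
wsnap('w2')
```

```text
(no output)
```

View pics/w2.png

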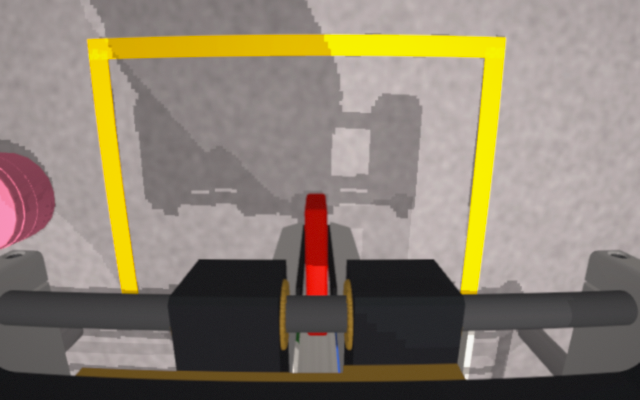

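The fin, at about (316,195)–(316,330), sits between the pads and the opening is 11 mm. I'm pulling now.

Request:
move_arm(
  motion=[
    {"linear":[-0.1,0,0],"twist":[0,0,0],"fingers":-1},
    {"linear":[-0.2,0,0],"twist":[0,0,0],"fingers":-1},
    {"linear":[-0.3,-0.03,0],"twist":[0,0,0],"fingers":-1},
    {"linear":[-0.3,-0.03,0],"twist":[0,0,0],"fingers":-1},
    {"linear":[-0.3,-0.03,0],"twist":[0,0,0],"fingers":-1},
    {"linear":[-0.3,-0.04,0],"twist":[0,0,0],"fingers":-1},
    {"linear":[-0.3,-0.04,0],"twist":[0,0,0],"fingers":-1},
    {"linear":[-0.3,-0.04,0],"twist":[0,0,0],"fingers":-1},
    {"linear":[-0.3,-0.04,0],"twist":[0,0,0],"fingers":-1},
    {"linear":[-0.3,-0.04,0],"twist":[0,0,0],"fingers":-1},
    {"linear":[-0.3,-0.04,0],"twist":[0,0,0],"fingers":-1},
    {"linear":[-0.3,-0.04,0],"twist":[0,0,0],"fingers":-1},
    {"linear":[-0.3,-0.04,0],"twist":[0,0,0],"fingers":-1},
    {"linear":[-0.3,-0.04,0],"twist":[0,0,0],"fingers":-1},
    {"linear":[-0.3,-0.04,0],"twist":[0,0,0],"fingers":-1},
    {"linear":[-0.3,-0.03,0],"twist":[0,0,0],"fingers":-1},
    {"linear":[-0.1,0,0],"twist":[0,0,0],"fingers":-1},
    {"linear":[-0.07,0,0],"twist":[0,0,0],"fingers":-1},
    {"linear":[0,0,0],"twist":[0,0,0],"fingers":-1},
    {"linear":[0,0,0],"twist":[0,0,0],"fingers":-1},
  ],
)

```text
time: 5.17
tcp_pos: [0.4262, 0.289, 0.0334]
tcp_rot: [0.496, -0.503, 0.497, 0.504]
wrist_force: [-1.7, 0.0, -1.6]
opening: 0.0119
```

Run:
```python
from h import *
print(manip.read_state()['tcp_pos'])
wsnap('w3');snap('top','t3')
p=cv2.imread('pics/t3.png');cv2.imwrite('pics/t3z.png',cv2.resize(p[90:280,70:270],None,fx=3,fy=3,interpolation=cv2.INTER_CUBIC))
```

```text
[0.42622793 0.28895354 0.0333863 ]
```

View pics/t3z.png

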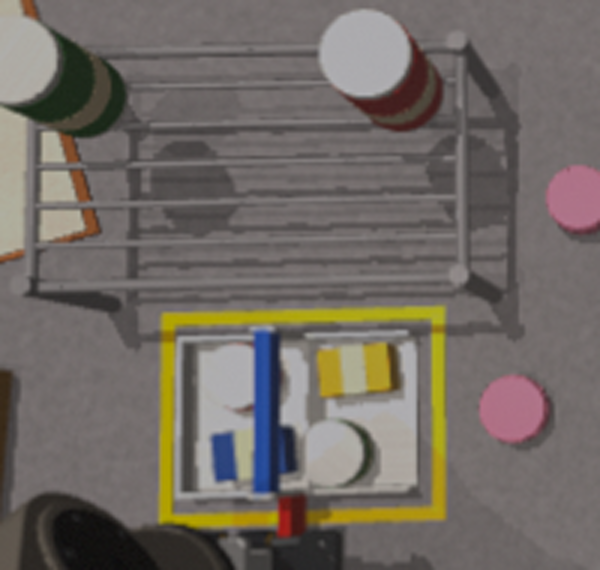

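View pics/w3.png

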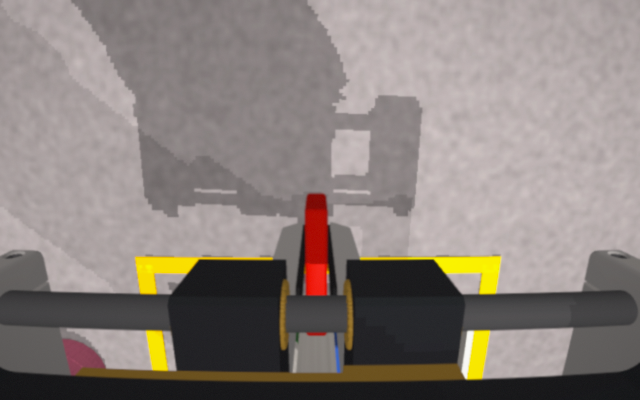

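Run:
```python
from h import *
def P(l,z): print(ray('top',[(70+a/3-.33,90+b/3-.33) for a,b in l],z).round(4).tolist())
P([(174,339),(174,498),(410,331),(417,488)],.033) # top of walls
P([(416,345),(418,485)],.004) # spout edge
P([(264,328),(264,492)],.097) # bar ends
P([(167,319),(167,521),(440,314),(440,514)],0)
```

```text
[[0.6182, 0.3923, 0.033], [0.4809, 0.3885, 0.033], [0.623, 0.1891, 0.033], [0.4863, 0.1815, 0.033]]
[[0.613, 0.1916, 0.004], [0.4877, 0.1885, 0.004]]
[[0.6207, 0.2898, 0.097], [0.4875, 0.2869, 0.097]]
[[0.6392, 0.4147, 0.0], [0.4592, 0.4096, 0.0], [0.6413, 0.1714, 0.0], [0.4615, 0.1697, 0.0]]
```

Tray centre ≈ (0.552, 0.289) against the outline's ≈ (0.551, 0.291), and square to it. I'll release, rise, and go over the bridge.

Request:
move_arm(
  motion=[
    {"linear":[0,0,0],"twist":[0,0,0],"fingers":0},
    {"linear":[0,0,0],"twist":[0,0,0],"fingers":0.5},
    {"linear":[0,0,0],"twist":[0,0,0],"fingers":1},
    {"linear":[0,0,0],"twist":[0,0,0],"fingers":1},
    {"linear":[0,0,0],"twist":[0,0,0],"fingers":1},
    {"linear":[0,0,0],"twist":[0,0,0],"fingers":1},
    {"linear":[0,0,0],"twist":[0,0,0],"fingers":1},
    {"linear":[0,0,0.5],"twist":[0,0,0],"fingers":1},
    {"linear":[0,0,0.8],"twist":[0,0,0],"fingers":1},
    {"linear":[0,0,0.8],"twist":[0,0,0],"fingers":1},
    {"linear":[0,0,0.8],"twist":[0,0,0],"fingers":1},
    {"linear":[0,0,0.8],"twist":[0,0,0],"fingers":1},
    {"linear":[0,0,0.8],"twist":[0,0,0],"fingers":1},
    {"linear":[0.7,0,0.8],"twist":[0,0,0],"fingers":1},
    {"linear":[0.7,0,0.7],"twist":[0,0,0],"fingers":1},
    {"linear":[0.7,0,0.5],"twist":[0,0,0],"fingers":1},
    {"linear":[0.7,0,0],"twist":[0,0,0],"fingers":1},
    {"linear":[0.7,0,0],"twist":[0,0,0],"fingers":1},
    {"linear":[0.67,0,0],"twist":[0,0,0],"fingers":1},
    {"linear":[0,0,0],"twist":[0,0,0],"fingers":1},
  ],
)

```text
time: 6.93
tcp_pos: [0.5545, 0.2881, 0.2281]
tcp_rot: [-0.497, 0.503, -0.497, -0.503]
wrist_force: [-0.9, -0.3, 0.2]
opening: 0.0945
```

Run:
```python
from h import *
print(manip.read_state()['tcp_pos'])
wsnap('w4');snap('scene','s4')
```

```text
[0.55453805 0.28812621 0.22811664]
```

View pics/w4.png

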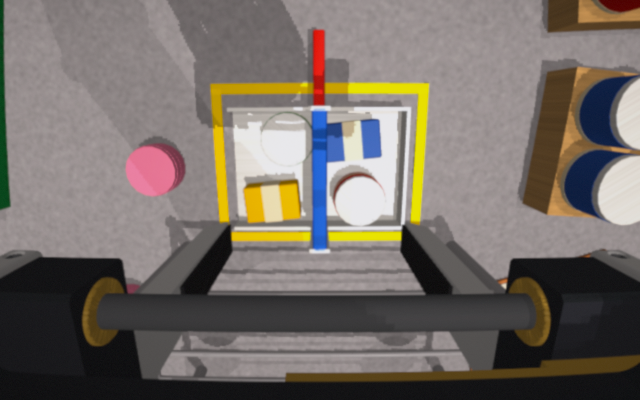

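View pics/s4.png

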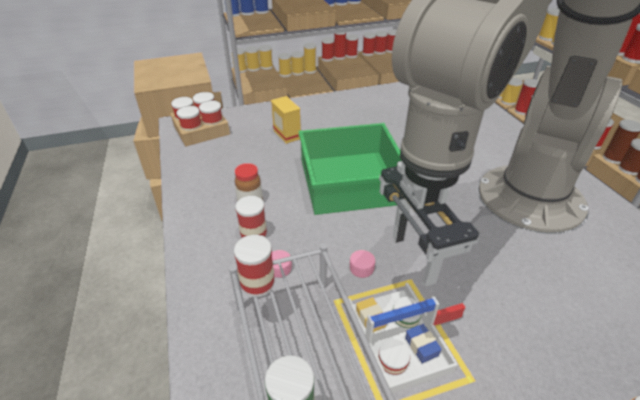

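Run:
```python
from h import *
ww('w4',[(320,110),(319,248),(319,150)],.097)
ww('w4',[(228,110),(411,109),(231,229),(411,229)],.033)
```

```text
(320, 110) [0.4855 0.2896 0.097 ]
(319, 248) [0.617  0.2906 0.097 ]
(319, 150) [0.5212 0.2892 0.097 ]
(228, 110) [0.4862 0.1912 0.033 ]
(411, 109) [0.4825 0.3882 0.033 ]
(231, 229) [0.6213 0.1885 0.033 ]
(411, 229) [0.6186 0.3986 0.033 ]
```

Request:
move_arm(
  motion=[
    {"linear":[-0.18,-0.85,0.06],"twist":[0,0,0],"fingers":1},
    {"linear":[-0.18,-0.85,0.06],"twist":[0,0,0],"fingers":1},
    {"linear":[-0.18,-0.85,0.06],"twist":[0,0,0],"fingers":1},
    {"linear":[-0.18,-0.85,0.06],"twist":[0,0,0],"fingers":1},
    {"linear":[-0.18,-0.85,0.06],"twist":[0,0,0],"fingers":1},
    {"linear":[-0.18,-0.85,0.06],"twist":[0,0,0],"fingers":1},
    {"linear":[-0.18,-0.85,0.06],"twist":[0,0,0],"fingers":1},
    {"linear":[-0.18,-0.85,0.06],"twist":[0.5,0,0],"fingers":1},
    {"linear":[-0.18,-0.85,0.06],"twist":[0.8,0,0],"fingers":1},
    {"linear":[-0.18,-0.85,0.06],"twist":[0.8,0,0],"fingers":1},
    {"linear":[-0.18,-0.85,0.06],"twist":[0.8,0,0],"fingers":1},
    {"linear":[-0.18,-0.85,0.06],"twist":[0.8,0,0],"fingers":1},
    {"linear":[-0.18,-0.85,0.06],"twist":[0.8,0,0],"fingers":1},
    {"linear":[-0.18,-0.85,0.06],"twist":[0.8,0,0],"fingers":1},
    {"linear":[-0.18,-0.85,0.06],"twist":[0.8,0,0],"fingers":1},
    {"linear":[-0.18,-0.85,0.06],"twist":[0.9,0,0],"fingers":1},
    {"linear":[0,0,0],"twist":[0,0,0],"fingers":1},
    {"linear":[0,0,0],"twist":[0,0,0],"fingers":1},
    {"linear":[0,0,0],"twist":[0,0,0],"fingers":1},
    {"linear":[0,0,0],"twist":[0,0,0],"fingers":1},
  ],
)

```text
time: 8.7
tcp_pos: [0.4653, -0.1174, 0.2577]
tcp_rot: [0.638, -0.303, 0.293, 0.644]
wrist_force: [-0.5, 0.5, 0.3]
opening: 0.0941
```

Run:
```python
from h import *
s=manip.read_state();print(s['tcp_pos'],s['joint_pos'].round(2));M=Ro.from_quat(s['tcp_rot'],scalar_first=True).as_matrix();print(M.round(3))
```

```text
[ 0.46525348 -0.11740745  0.25774962] [ 0.11  0.34  0.54  1.87 -0.7   1.51  2.49]
[[-0.001 -1.    -0.016]
 [ 0.644 -0.013  0.765]
 [-0.765 -0.01   0.644]]
```

The tilt of 0.70 rad is reachable in this dry run, so I'm going back to the bridge.

Request:
move_arm(
  motion=[
    {"linear":[0.16,0.85,0],"twist":[-0.87,0,0],"fingers":1},
    {"linear":[0.16,0.85,0],"twist":[-0.87,0,0],"fingers":1},
    {"linear":[0.16,0.85,0],"twist":[-0.87,0,0],"fingers":1},
    {"linear":[0.16,0.85,0],"twist":[-0.87,0,0],"fingers":1},
    {"linear":[0.16,0.85,0],"twist":[-0.88,0,0],"fingers":1},
    {"linear":[0.16,0.85,0],"twist":[-0.88,0,0],"fingers":1},
    {"linear":[0.16,0.85,0],"twist":[-0.88,0,0],"fingers":1},
    {"linear":[0.16,0.85,0],"twist":[-0.88,0,0],"fingers":1},
    {"linear":[0.16,0.85,-0.2],"twist":[0,0,0],"fingers":1},
    {"linear":[0.16,0.85,-0.2],"twist":[0,0,0],"fingers":1},
    {"linear":[0.16,0.85,-0.2],"twist":[0,0,0],"fingers":1},
    {"linear":[0.17,0.85,-0.2],"twist":[0,0,0],"fingers":1},
    {"linear":[0.17,0.85,-0.2],"twist":[0,0,0],"fingers":1},
    {"linear":[0.17,0.85,-0.2],"twist":[0,0,0],"fingers":1},
    {"linear":[0.17,0.85,-0.2],"twist":[0,0,0],"fingers":1},
    {"linear":[0.17,0.83,-0.2],"twist":[0,0,0],"fingers":1},
    {"linear":[0,0,0],"twist":[0,0,0],"fingers":1},
    {"linear":[0,0,0],"twist":[0,0,0],"fingers":1},
    {"linear":[0,0,0],"twist":[0,0,0],"fingers":1},
  ],
)

```text
time: 10.28
tcp_pos: [0.5427, 0.2891, 0.21]
tcp_rot: [-0.496, 0.504, -0.496, -0.504]
wrist_force: [-0.2, -0.3, -0.2]
opening: 0.0941
```

Request:
move_arm(
  motion=[
    {"linear":[0,0.03,-0.6],"twist":[0,0,0],"fingers":1},
    {"linear":[0,0,-0.7],"twist":[0,0,0],"fingers":1},
    {"linear":[0,0,-0.7],"twist":[0,0,0],"fingers":1},
    {"linear":[0,0,-0.7],"twist":[0,0,0],"fingers":1},
    {"linear":[0,0,-0.7],"twist":[0,0,0],"fingers":1},
    {"linear":[0,0,-0.7],"twist":[0,0,0],"fingers":1},
    {"linear":[0,0,0],"twist":[0,0,0],"fingers":1},
    {"linear":[0,0,0],"twist":[0,0,0],"fingers":0},
    {"linear":[0,0,0],"twist":[0,0,0],"fingers":-1},
    {"linear":[0,0,0],"twist":[0,0,0],"fingers":-1},
    {"linear":[0,0,0],"twist":[0,0,0],"fingers":-1},
    {"linear":[0,0,0],"twist":[0,0,0],"fingers":-1},
    {"linear":[0,0,0],"twist":[0,0,0],"fingers":-1},
    {"linear":[0,0,0],"twist":[0,0,0],"fingers":-1},
    {"linear":[0,0,0],"twist":[0,0,0],"fingers":-1},
    {"linear":[0,0,0],"twist":[0,0,0],"fingers":-1},
    {"linear":[0,0,0],"twist":[0,0,0],"fingers":-1},
    {"linear":[0,0,0],"twist":[0,0,0],"fingers":-1},
    {"linear":[0,0,0],"twist":[0,0,0],"fingers":-1},
  ],
)

```text
time: 11.87
tcp_pos: [0.5435, 0.2893, 0.0862]
tcp_rot: [-0.496, 0.504, -0.496, -0.504]
wrist_force: [0.2, 0.8, 0.4]
opening: 0.0173
```

Run:
```python
from h import *
wsnap('w5')
```

```text
(no output)
```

View pics/w5.png

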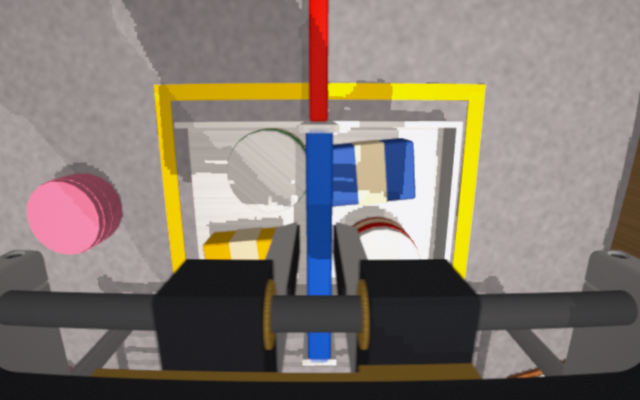

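The bar is between the pads. I'll finish closing and lift slowly.

Request:
move_arm(
  motion=[
    {"linear":[0,0,0],"twist":[0,0,0],"fingers":-1},
    {"linear":[0,0,0],"twist":[0,0,0],"fingers":-1},
    {"linear":[0,0,0],"twist":[0,0,0],"fingers":-1},
    {"linear":[0,0,0],"twist":[0,0,0],"fingers":-1},
    {"linear":[0,0,0.1],"twist":[0,0,0],"fingers":-1},
    {"linear":[0,0,0.2],"twist":[0,0,0],"fingers":-1},
    {"linear":[0,0,0.2],"twist":[0,0,0],"fingers":-1},
    {"linear":[0,0,0.2],"twist":[0,0,0],"fingers":-1},
    {"linear":[0,0,0.2],"twist":[0,0,0],"fingers":-1},
    {"linear":[0,0,0.2],"twist":[0,0,0],"fingers":-1},
    {"linear":[0,0,0.2],"twist":[0,0,0],"fingers":-1},
    {"linear":[0,0,0.2],"twist":[0,0,0],"fingers":-1},
    {"linear":[0,0,0.2],"twist":[0,0,0],"fingers":-1},
    {"linear":[0,0,0.2],"twist":[0,0,0],"fingers":-1},
    {"linear":[0,0,0.2],"twist":[0,0,0],"fingers":-1},
    {"linear":[0,0,0.2],"twist":[0,0,0],"fingers":-1},
    {"linear":[0,0,0.1],"twist":[0,0,0],"fingers":-1},
    {"linear":[0,0,0],"twist":[0,0,0],"fingers":-1},
  ],
)

```text
time: 13.42
tcp_pos: [0.5438, 0.2895, 0.1591]
tcp_rot: [-0.497, 0.504, -0.496, -0.503]
wrist_force: [-1.2, 0.0, -6.6]
opening: 0.0136
```

Run:
```python
from h import *
snap('scene','s6')
p=cv2.imread('pics/s6.png');cv2.imwrite('pics/s6z.png',cv2.resize(p[150:400,240:560],None,fx=2.4,fy=2.4,interpolation=cv2.INTER_CUBIC))
```

```text
(no output)
```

View pics/s6z.png

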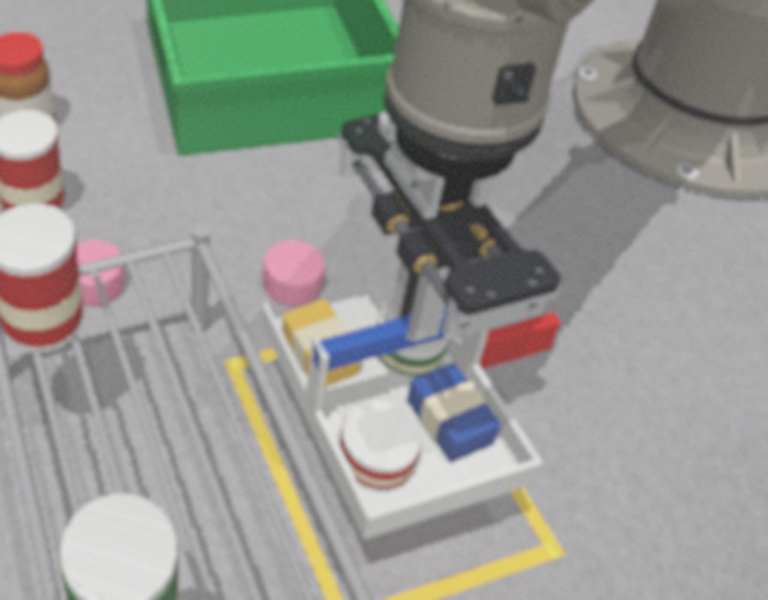

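Request:
move_arm(
  motion=[
    {"linear":[0,-0.15,0.15],"twist":[0,0,0],"fingers":-1},
    {"linear":[-0.1,-0.3,0.25],"twist":[0,0,0],"fingers":-1},
    {"linear":[-0.2,-0.45,0.25],"twist":[0,0,0],"fingers":-1},
    {"linear":[-0.2,-0.6,0.25],"twist":[0,0,0],"fingers":-1},
    {"linear":[-0.2,-0.6,0.25],"twist":[0,0,0],"fingers":-1},
    {"linear":[-0.2,-0.6,0.25],"twist":[0,0,0],"fingers":-1},
    {"linear":[-0.2,-0.6,0.25],"twist":[0,0,0],"fingers":-1},
    {"linear":[-0.2,-0.6,0.25],"twist":[0,0,0],"fingers":-1},
    {"linear":[-0.2,-0.6,0.25],"twist":[0,0,0],"fingers":-1},
    {"linear":[-0.2,-0.6,0.25],"twist":[0,0,0],"fingers":-1},
    {"linear":[-0.2,-0.6,0.25],"twist":[0,0,0],"fingers":-1},
    {"linear":[-0.2,-0.6,0.25],"twist":[0,0,0],"fingers":-1},
    {"linear":[-0.2,-0.6,0.2],"twist":[0,0,0],"fingers":-1},
    {"linear":[-0.2,-0.6,0.15],"twist":[0,0,0],"fingers":-1},
    {"linear":[-0.2,-0.6,0.1],"twist":[0,0,0],"fingers":-1},
    {"linear":[-0.1,-0.6,0],"twist":[0,0,0],"fingers":-1},
    {"linear":[0,-0.45,0],"twist":[0,0,0],"fingers":-1},
    {"linear":[0,-0.3,0],"twist":[0,0,0],"fingers":-1},
    {"linear":[0,-0.15,0],"twist":[0,0,0],"fingers":-1},
    {"linear":[0,0,0],"twist":[0,0,0],"fingers":-1},
  ],
)

```text
time: 15.13
tcp_pos: [0.4593, 0.0004, 0.259]
tcp_rot: [-0.497, 0.503, -0.497, -0.503]
wrist_force: [0.3, 0.7, -7.6]
opening: 0.0133
```

Run:
```python
from h import *
snap('scene','s7')
p=cv2.imread('pics/s7.png');cv2.imwrite('pics/s7z.png',cv2.resize(p[100:340,240:560],None,fx=2.4,fy=2.4,interpolation=cv2.INTER_CUBIC))
```

```text
(no output)
```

View pics/s7z.png

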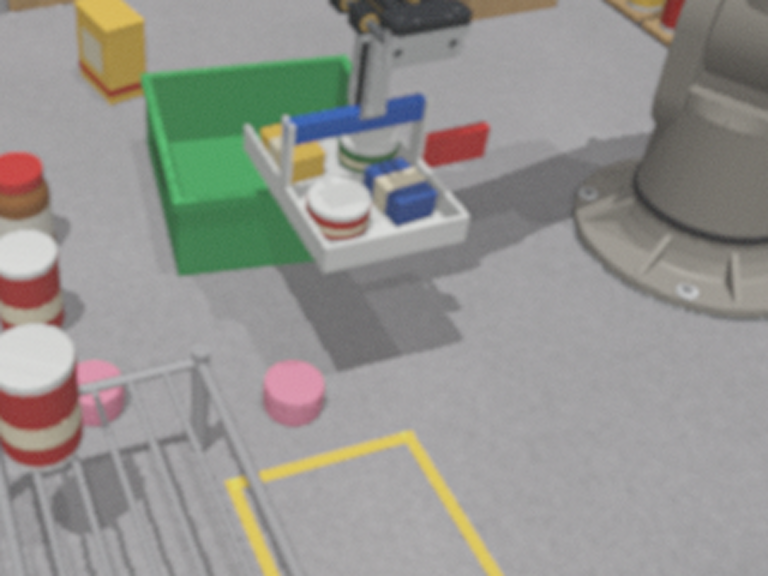

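Request:
move_arm(
  motion=[
    {"linear":[0,-0.15,0],"twist":[0,0,0],"fingers":-1},
    {"linear":[0,-0.3,0],"twist":[0,0,0],"fingers":-1},
    {"linear":[0,-0.45,0],"twist":[0,0,0],"fingers":-1},
    {"linear":[0,-0.5,0],"twist":[0,0,0],"fingers":-1},
    {"linear":[0,-0.5,0],"twist":[0,0,0],"fingers":-1},
    {"linear":[0,-0.5,0],"twist":[0,0,0],"fingers":-1},
    {"linear":[0,-0.45,0],"twist":[0,0,0],"fingers":-1},
    {"linear":[0,-0.3,0],"twist":[0.1,0,0],"fingers":-1},
    {"linear":[0,-0.15,0],"twist":[0.3,0,0],"fingers":-1},
    {"linear":[0,-0.07,0],"twist":[0.5,0,0],"fingers":-1},
    {"linear":[0,-0.07,0],"twist":[0.5,0,0],"fingers":-1},
    {"linear":[0,-0.07,0],"twist":[0.5,0,0],"fingers":-1},
    {"linear":[0,-0.07,0],"twist":[0.5,0,0],"fingers":-1},
    {"linear":[0,-0.07,0],"twist":[0.5,0,0],"fingers":-1},
    {"linear":[0,-0.07,0],"twist":[0.5,0,0],"fingers":-1},
    {"linear":[0,-0.07,0],"twist":[0.5,0,0],"fingers":-1},
    {"linear":[0,-0.07,0],"twist":[0.5,0,0],"fingers":-1},
    {"linear":[0,-0.07,0],"twist":[0.5,0,0],"fingers":-1},
    {"linear":[0,-0.07,0],"twist":[0.5,0,0],"fingers":-1},
    {"linear":[0,-0.07,0],"twist":[0.5,0,0],"fingers":-1},
  ],
)

```text
time: 16.85
tcp_pos: [0.4597, -0.1216, 0.2587]
tcp_rot: [0.622, -0.338, 0.328, 0.626]
wrist_force: [0.1, 0.8, -6.3]
opening: 0.0135
```

Request:
move_arm(
  motion=[
    {"linear":[0,0,0],"twist":[0.5,0,0],"fingers":-1},
    {"linear":[0,0,0],"twist":[0.3,0,0],"fingers":-1},
    {"linear":[0,0,0],"twist":[0.2,0,0],"fingers":-1},
    {"linear":[0,0,0],"twist":[0,0,0],"fingers":-1},
    {"linear":[0,0,0],"twist":[0,0,0],"fingers":-1},
    {"linear":[0,0,0],"twist":[0,0,0],"fingers":-1},
    {"linear":[0,0,0],"twist":[0,0,0],"fingers":-1},
    {"linear":[0,0,0],"twist":[0,0,0],"fingers":-1},
    {"linear":[0,0,0],"twist":[0,0,0],"fingers":-1},
  ],
)

```text
time: 17.6
tcp_pos: [0.4596, -0.1205, 0.2591]
tcp_rot: [0.637, -0.306, 0.297, 0.642]
wrist_force: [-0.4, -0.4, -4.2]
opening: 0.0138
```

Run:
```python
from h import *
snap('scene','s8');snap('top','t8')
p=cv2.imread('pics/s8.png');cv2.imwrite('pics/s8z.png',cv2.resize(p[80:320,240:560],None,fx=2.4,fy=2.4,interpolation=cv2.INTER_CUBIC))
```

View pics/s8z.png

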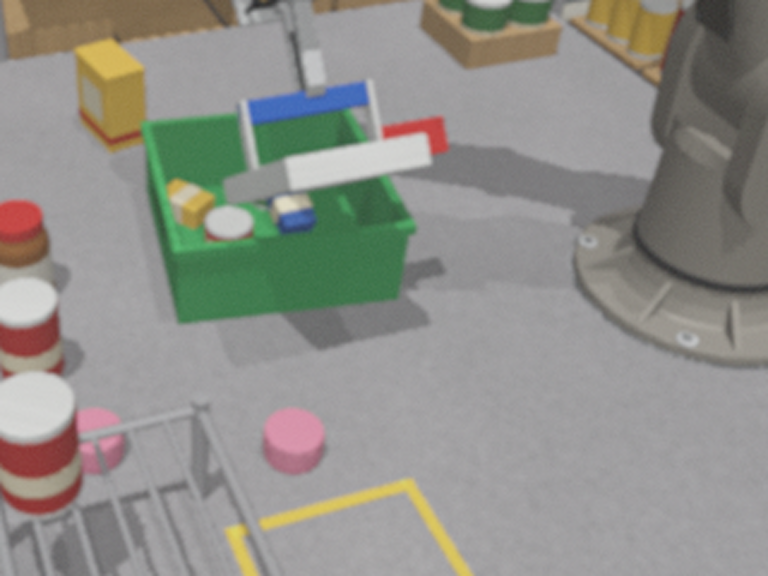

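View pics/t8.png

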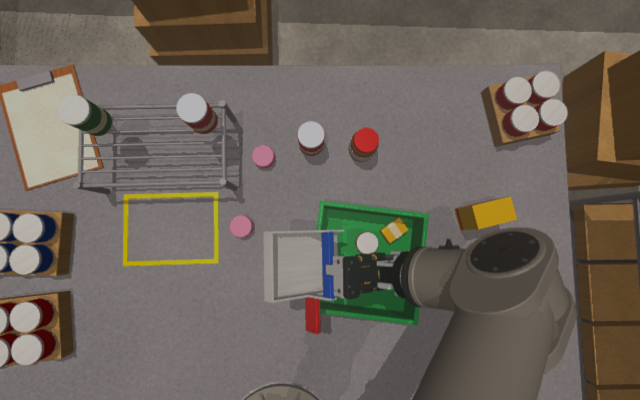

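The tray is empty. The yellow carton, blue carton and a tin are visible in the crate; the fourth pack is probably hidden by the gripper. I'm levelling and returning, and will check the crate on the way.

Request:
move_arm(
  motion=[
    {"linear":[0,0,0],"twist":[-0.4,0,0],"fingers":-1},
    {"linear":[0,0,0],"twist":[-0.6,0,0],"fingers":-1},
    {"linear":[0,0,0],"twist":[-0.8,0,0],"fingers":-1},
    {"linear":[0,0,0],"twist":[-0.8,0,0],"fingers":-1},
    {"linear":[0,0,0],"twist":[-0.8,0,0],"fingers":-1},
    {"linear":[0,0,0],"twist":[-0.8,0,0],"fingers":-1},
    {"linear":[0,0.2,0],"twist":[-0.8,0,0],"fingers":-1},
    {"linear":[0,0.4,0],"twist":[-0.8,0,0],"fingers":-1},
    {"linear":[0,0.6,0],"twist":[-0.6,0,0],"fingers":-1},
    {"linear":[0,0.6,0],"twist":[-0.5,0,0],"fingers":-1},
    {"linear":[0,0.6,0],"twist":[0,0,0],"fingers":-1},
    {"linear":[0,0.6,0],"twist":[0,0,0],"fingers":-1},
    {"linear":[0,0.6,0],"twist":[0,0,0],"fingers":-1},
    {"linear":[0,0.6,0],"twist":[0,0,0],"fingers":-1},
    {"linear":[0,0.6,0],"twist":[0,0,0],"fingers":-1},
    {"linear":[0,0.6,0],"twist":[0,0,0],"fingers":-1},
    {"linear":[0,0.4,0],"twist":[0,0,0],"fingers":-1},
    {"linear":[0,0.2,0],"twist":[0,0,0],"fingers":-1},
    {"linear":[0,0,0],"twist":[0,0,0],"fingers":-1},
    {"linear":[0,0,0],"twist":[0,0,0],"fingers":-1},
  ],
)

```text
time: 19.37
tcp_pos: [0.4594, 0.0586, 0.2587]
tcp_rot: [0.496, -0.503, 0.497, 0.503]
wrist_force: [-0.9, -0.6, -4.7]
opening: 0.0133
```

Run:
```python
from h import *
s=manip.read_state();print(s['tcp_pos']);M=Ro.from_quat(s['tcp_rot'],scalar_first=True).as_matrix();print(M.round(3))
snap('top','t9');p=cv2.imread('pics/t9.png')
snap('scene','s9');q=cv2.imread('pics/s9.png')
f=lambda a:cv2.resize(a,None,fx=2.4,fy=2.4,interpolation=cv2.INTER_CUBIC)
cv2.imwrite('pics/t9z.png',f(p[170:360,200:460]));cv2.imwrite('pics/s9z.png',f(q[80:320,240:560]))
```

```text
[0.45938587 0.05859182 0.25870903]
[[-0.    -1.    -0.014]
 [-0.    -0.014  1.   ]
 [-1.     0.    -0.   ]]
```

View pics/t9z.png

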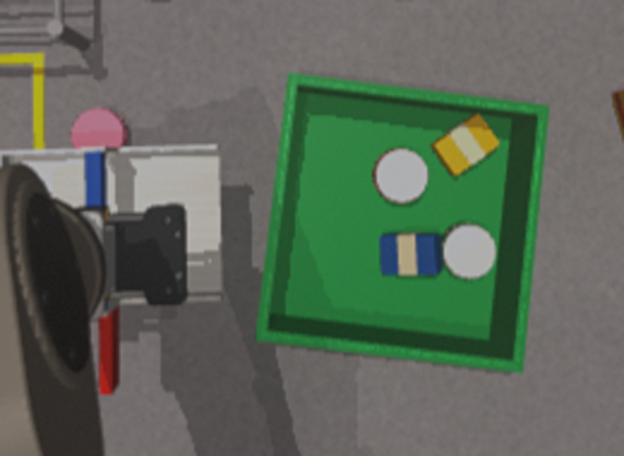

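View pics/s9z.png

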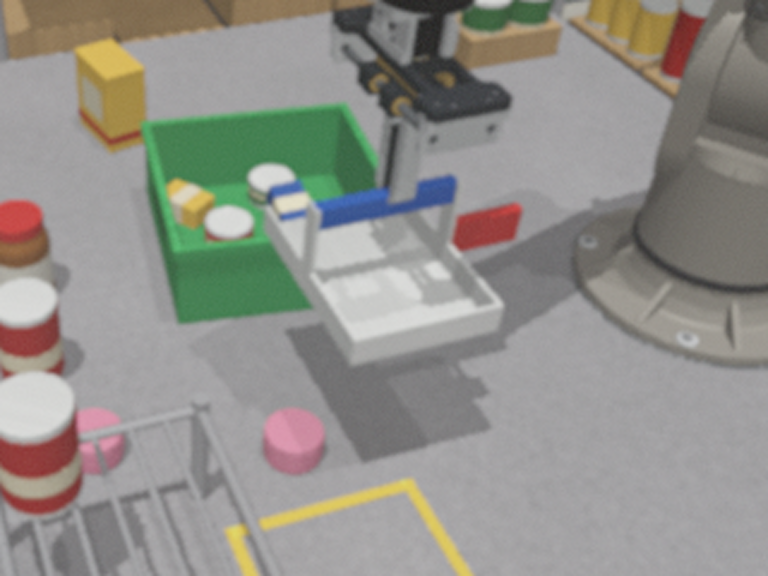

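All four packs lie in the crate: two tins and both cartons at crop (401,176), (469,251), (466,145) and (410,255). I'm carrying the tray back.

Request:
move_arm(
  motion=[
    {"linear":[0.1,0.3,0],"twist":[0,0,0],"fingers":-1},
    {"linear":[0.2,0.5,0],"twist":[0,0,0],"fingers":-1},
    {"linear":[0.2,0.5,-0.2],"twist":[0,0,0],"fingers":-1},
    {"linear":[0.2,0.5,-0.2],"twist":[0,0,0],"fingers":-1},
    {"linear":[0.2,0.5,-0.2],"twist":[0,0,0],"fingers":-1},
    {"linear":[0.2,0.5,-0.2],"twist":[0,0,0],"fingers":-1},
    {"linear":[0.2,0.5,-0.2],"twist":[0,0,0],"fingers":-1},
    {"linear":[0.2,0.5,-0.2],"twist":[0,0,0],"fingers":-1},
    {"linear":[0.2,0.5,-0.2],"twist":[0,0,0],"fingers":-1},
    {"linear":[0.2,0.5,-0.2],"twist":[0,0,0],"fingers":-1},
    {"linear":[0.2,0.5,-0.2],"twist":[0,0,0],"fingers":-1},
    {"linear":[0.2,0.5,-0.2],"twist":[0,0,0],"fingers":-1},
    {"linear":[0.2,0.5,-0.2],"twist":[0,0,0],"fingers":-1},
    {"linear":[0.2,0.5,-0.2],"twist":[0,0,0],"fingers":-1},
    {"linear":[0.1,0.5,-0.2],"twist":[0,0,0],"fingers":-1},
    {"linear":[0,0.3,-0.2],"twist":[0,0,0],"fingers":-1},
    {"linear":[0,0.15,-0.2],"twist":[0,0,0],"fingers":-1},
    {"linear":[0,0,0],"twist":[0,0,0],"fingers":-1},
    {"linear":[0,0,0],"twist":[0,0,0],"fingers":-1},
  ],
)

```text
time: 21.05
tcp_pos: [0.5431, 0.2912, 0.1684]
tcp_rot: [-0.496, 0.504, -0.497, -0.503]
wrist_force: [-0.5, -0.4, -4.1]
opening: 0.0135
```

Run:
```python
from h import *
s=manip.read_state();print(s['tcp_pos'])
wsnap('w10')
```

```text
[0.54312691 0.29116364 0.16839023]
```

View pics/w10.png

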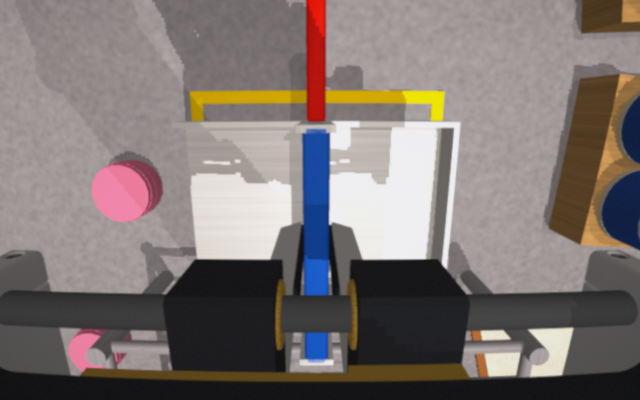

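Request:
move_arm(
  motion=[
    {"linear":[0,0,-0.2],"twist":[0,0,0],"fingers":-1},
    {"linear":[0,0,-0.3],"twist":[0,0,0],"fingers":-1},
    {"linear":[0,0,-0.3],"twist":[0,0,0],"fingers":-1},
    {"linear":[0,0,-0.3],"twist":[0,0,0],"fingers":-1},
    {"linear":[0,0,-0.3],"twist":[0,0,0],"fingers":-1},
    {"linear":[0,0,-0.3],"twist":[0,0,0],"fingers":-1},
    {"linear":[0,0,-0.3],"twist":[0,0,0],"fingers":-1},
    {"linear":[0,0,-0.2],"twist":[0,0,0],"fingers":-1},
    {"linear":[0,0,-0.2],"twist":[0,0,0],"fingers":-1},
    {"linear":[0,0,-0.1],"twist":[0,0,0],"fingers":-1},
    {"linear":[0,0,-0.1],"twist":[0,0,0],"fingers":-1},
    {"linear":[0,0,-0.06],"twist":[0,0,0],"fingers":-1},
    {"linear":[0,0,-0.04],"twist":[0,0,0],"fingers":-1},
    {"linear":[0,0,0],"twist":[0,0,0],"fingers":-1},
    {"linear":[0,0,0],"twist":[0,0,0],"fingers":-1},
  ],
)

```text
time: 22.35
tcp_pos: [0.5436, 0.2918, 0.088]
tcp_rot: [-0.497, 0.504, -0.496, -0.503]
wrist_force: [-0.3, -0.4, -4.0]
opening: 0.0135
```

Not yet touching; a little lower.

Request:
move_arm(
  motion=[
    {"linear":[0,0,-0.04],"twist":[0,0,0],"fingers":-1},
    {"linear":[0,0,-0.04],"twist":[0,0,0],"fingers":-1},
    {"linear":[0,0,0],"twist":[0,0,0],"fingers":-1},
    {"linear":[0,0,0],"twist":[0,0,0],"fingers":-1},
  ],
)

```text
time: 22.68
tcp_pos: [0.5437, 0.2918, 0.0862]
tcp_rot: [0.497, -0.503, 0.496, 0.504]
wrist_force: [-3.4, -1.2, 7.1]
opening: 0.0134
```

Touched down. I'll release and rise straight up.

Request:
move_arm(
  motion=[
    {"linear":[0,0,0.02],"twist":[0,0,0],"fingers":-1},
    {"linear":[0,0,0],"twist":[0,0,0],"fingers":-0.5},
    {"linear":[0,0,0],"twist":[0,0,0],"fingers":0},
    {"linear":[0,0,0],"twist":[0,0,0],"fingers":0.5},
    {"linear":[0,0,0],"twist":[0,0,0],"fingers":1},
    {"linear":[0,0,0],"twist":[0,0,0],"fingers":1},
    {"linear":[0,0,0],"twist":[0,0,0],"fingers":1},
    {"linear":[0,0,0],"twist":[0,0,0],"fingers":1},
    {"linear":[0,0,0.4],"twist":[0,0,0],"fingers":1},
    {"linear":[0,0,0.8],"twist":[0,0,0],"fingers":1},
    {"linear":[0,0,0.8],"twist":[0,0,0],"fingers":1},
    {"linear":[0,0,0.8],"twist":[0,0,0],"fingers":1},
    {"linear":[0,0,0.8],"twist":[0,0,0],"fingers":1},
    {"linear":[-0.5,0,0.8],"twist":[0,0,0],"fingers":1},
    {"linear":[-0.8,0,0.8],"twist":[0,0,0],"fingers":1},
    {"linear":[-0.8,0,0.5],"twist":[0,0,0],"fingers":1},
    {"linear":[-0.8,0,0],"twist":[0,0,0],"fingers":1},
    {"linear":[-0.5,0,0],"twist":[0,0,0],"fingers":1},
    {"linear":[0,0,0],"twist":[0,0,0],"fingers":1},
    {"linear":[0,0,0],"twist":[0,0,0],"fingers":1},
  ],
)

```text
time: 24.35
tcp_pos: [0.4413, 0.2919, 0.2581]
tcp_rot: [0.497, -0.504, 0.496, 0.504]
wrist_force: [0.0, 0.3, 0.8]
opening: 0.0942
```

Run:
```python
from h import *
s=manip.read_state();print(s['tcp_pos'])
snap('top','t11');snap('scene','s11')
p=cv2.imread('pics/t11.png');cv2.imwrite('pics/t11z.png',cv2.resize(p[90:280,70:270],None,fx=3,fy=3,interpolation=cv2.INTER_CUBIC))
```

```text
[0.44128026 0.29186373 0.25814868]
```

View pics/t11z.png

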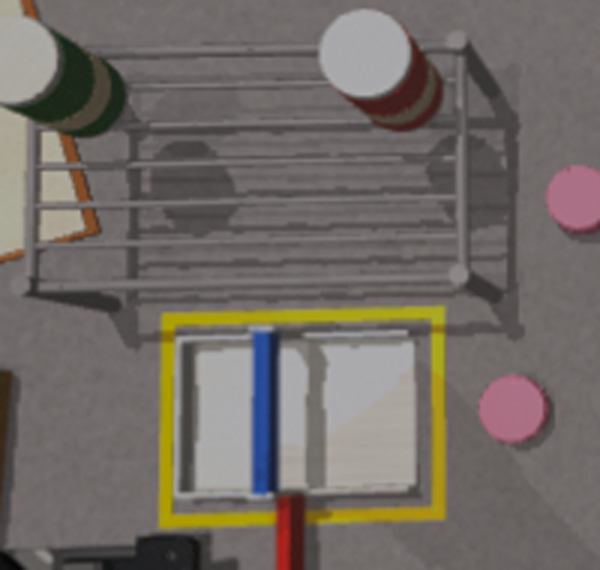

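View pics/s11.png

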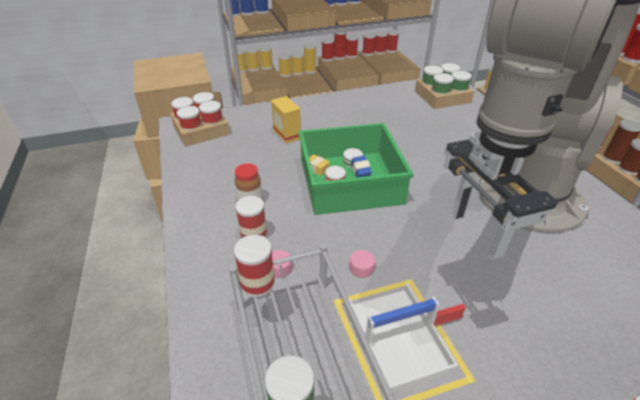

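View pics/t11.png

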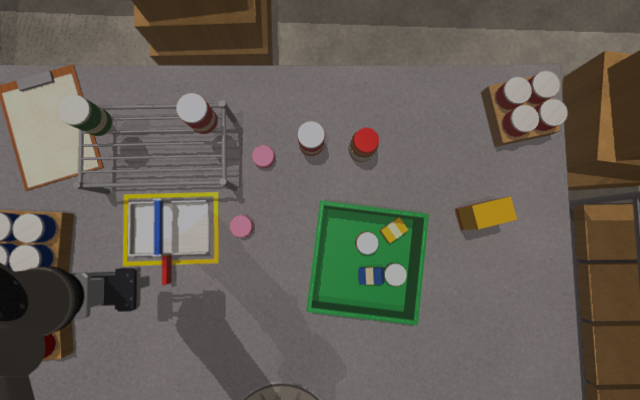

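The tray sits square in the outline: its crop edges at 174–416 and 331–498 fall inside the tape at 167–440 and 314–521. All four packs are in the crate, and the bystanders are at their starting pixels. I'm handing in.

```bash
python3 -c "
from h import *
print(sign_off())"
```

```text
the job is handed in; nothing more can be done
None
```

I finished the job and handed it in at about 24.5 s of the 69 s allowed; the hand-in reports no verdict.

- **What I did:** I pulled the loaded tray out by its red tab, set it in the taped outline and released it. I then lifted it level by the blue bridge, held its open end over the crate and tipped it about 0.7 rad. Finally I set the empty tray back in the outline, let go and moved the arm clear. Between the release and the lift I made one dry run of the tipping pose with an empty gripper, to be sure the arm could reach it.
- **Tray:** After the pull I measured its centre about 3 mm from the outline's. After the final placing it appears in the same place in the top view, empty, flat and square. I did not measure it again that time.
- **Packs:** All four lie on the crate floor in the last top and scene pictures.
- **Bystanders:** The jar, soup can and pasta box are at the same picture positions as at the start.
- **Robot:** The last reading showed the gripper fully open and the wrist force near zero.

No check failed. Early top and scene readings of the tab's side-to-side position differed by up to about 10 mm. The wrist camera settled it before the grasp.

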